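Line up heat sinks by height on the kitting row

ROBOT

A 6-joint arm with a two-finger parallel gripper is mounted at the origin on the work surface. World frame = base frame: x ahead of the robot, y to its left, z up, the work surface at z = 0. Lengths are in m, angles in rad, forces in N, time in s.
With the tool pointing down it reaches from about 0.275 to 0.75 m from the base axis. Payload 10.2 kg.
Tool frame: the origin (TCP) lies midway between the tips of the shut fingers; the grasp point (between the pads) lies 19 mm behind it (env.hold_point_z is the distance from the TCP to the grasp point, in m); z points along the fingers, y is the line along which they close (so a half turn about z gives the same grasp; the last joint's range is limited). The gripper opens to 85 mm and grips with 20 to 120 N. Pads are 22 mm wide; open, the fingers measure 114 mm over their backs; the gripper's body (76 mm by 85 mm) begins 54 mm behind the grasp point. The pads swing forward as they close: fully open they stand 13 mm farther back than shut.
Start: joints at [1.104, 0.313, 1.498, -0, 1.331, -0.223], TCP at [0.127, 0.509, 0.231] pointing down, gripper open.
Joint ranges: [-2.94, 2.94], [-0.97, 2.17], [0.19, 2.56], [-1.23, 4.37], [0.02, 3.11], [-2.88, 2.88]. Speed limits (rad/s): [2.39, 2.39, 3.01, 3.14, 3.14, 3.14].

INTERFACE

Orientations are given as a unit quaternion [x, y, z, w].
In Python, from bench import env, kinematics, monitor, eyes, job gives the robot as it stands. The module is installed in compiled form; this text tells all that it offers. Calls block until the motion is done:
- env.reach(position, orientation): joint-space move of the TCP to a pose.
- env.movel(position, velocity=0.15, frame=None, guard=None): straight line of the TCP; frame=None keeps the orientation; velocity is the mean speed in m/s. With guard (N) it stops when the force on the tool has changed by that much, and returns True; else False.
- env.set_joints(angles): joint-space move.
- env.release() and env.close_gripper(effort=None): open the fingers fully, or close them until they stop; effort is the grip in N (None keeps the last).
- env.hold(seconds).
- kinematics.ik(position, orientation): joint angles nearest the present ones, or None.
- monitor.sense(): the state.
- eyes.grab_frame(name): name is "side" or "top"; returns a dict with "frame" (384x512x3 uint8, red, green, blue), "mtx" (3x3 intrinsics, pixels), "k1" (the pictures are not rectified: a ray, as slopes to the right and down, at radius r is drawn at 1 + k1 r^2 times it, then the intrinsics apply), "view" (4x4, takes a point from world to camera coordinates). Camera axes: x right, y down, z forward; pixel columns grow to the right and rows downward; lengths in m; the calibration is good to about 2 mm. A picture is of the moment at which its call begins. There is no depth.
A pose or a line that the arm cannot do raises env.MotionError and nothing moves.
- job.hand_in(): hands the job in; it is judged then, once.
The state is a dict: "clock": time; "joints": joint angles; "qvel": joint speeds; "joint_efforts": joint torques, N m; "position": TCP position; "ee_rot": TCP orientation; "contact_force": force on the tool from outside, world axes, zero at the start; "ft_torque": the same for the moment, N m; "finger_gap": opening from 0.0 (shut) to 1.0 (fully open); "gripper_force": force on a finger pad.
Only numpy, scipy, OpenCV 4.12 (cv2) and the standard library are available. Lean on these libraries where they do the work, as an engineer would, in place of code of your own. Each camera call takes 0.05 s, during which the arm holds its last target. There are 200 camera calls.

TASK

Stand the four heat sinks upright on the four blue pads of the kitting row, one centred on each pad, in order of height: the shortest on the pad next to the green end block, rising to the tallest at the grey end. Leave the amber glass bottle standing where it is.

Things in the scene. Friction and masses are not known exactly. Their poses are not given: they have to be found in the camera images.
- sink_red: Loose heat sink, red, 18 mm tall (the shortest of the four), 36 x 36 mm square, 25 to 100 g: a 6 mm base plate under five upright fins that run along its x axis; the outer fins' flat faces are its +y and -y sides. Origin at the centre of its underside, z up. Stands upright on the table (z = 0) at the start. Grip it across either pair of facing sides.
- sink_silver: Loose heat sink, bare silver aluminium, 30 mm tall (the second shortest of the four), 36 x 36 mm square, 25 to 100 g: a 6 mm base plate under five upright fins that run along its x axis; the outer fins' flat faces are its +y and -y sides. Origin at the centre of its underside, z up. Stands upright on the table (z = 0) at the start. Grip it across either pair of facing sides.
- sink_gold: Loose heat sink, gold-coloured, 42 mm tall (the second tallest of the four), 36 x 36 mm square, 25 to 100 g: a 6 mm base plate under five upright fins that run along its x axis; the outer fins' flat faces are its +y and -y sides. Origin at the centre of its underside, z up. Stands upright on the table (z = 0) at the start. Grip it across either pair of facing sides.
- sink_black: Loose heat sink, black, 54 mm tall (the tallest of the four), 36 x 36 mm square, 25 to 100 g: a 6 mm base plate under five upright fins that run along its x axis; the outer fins' flat faces are its +y and -y sides. Origin at the centre of its underside, z up. Stands upright on the table (z = 0) at the start. Grip it across either pair of facing sides.
- pad_1: Fixed blue square pad, 48 x 48 x 2 mm, an end pad, beside one end block. Pads 1, 2, 3, 4 lie in a straight row in this order, 70 mm apart along their common y axis, on a fixed white strip 66 x 360 x 10 mm. Origin: centre of its underside, 10 mm above the table; its top, where a heat sink stands, is 12 mm above the table.
- pad_2: Fixed blue square pad, 48 x 48 x 2 mm, an inner pad, next to pad_1. Pads 1, 2, 3, 4 lie in a straight row in this order, 70 mm apart along their common y axis, on a fixed white strip 66 x 360 x 10 mm. Origin: centre of its underside, 10 mm above the table; its top, where a heat sink stands, is 12 mm above the table.
- pad_3: Fixed blue square pad, 48 x 48 x 2 mm, an inner pad, next to pad_4. Pads 1, 2, 3, 4 lie in a straight row in this order, 70 mm apart along their common y axis, on a fixed white strip 66 x 360 x 10 mm. Origin: centre of its underside, 10 mm above the table; its top, where a heat sink stands, is 12 mm above the table.
- pad_4: Fixed blue square pad, 48 x 48 x 2 mm, the other end pad, beside the other end block. Pads 1, 2, 3, 4 lie in a straight row in this order, 70 mm apart along their common y axis, on a fixed white strip 66 x 360 x 10 mm. Origin: centre of its underside, 10 mm above the table; its top, where a heat sink stands, is 12 mm above the table.
- green_block: Fixed green block, 60 x 22 x 14 mm, on the white strip at that end of the row (either one) where the shortest heat sink belongs; its centre is 60 mm from the centre of the nearest pad, which is pad_1 or pad_4. Its top is 24 mm above the table. A grey block of the same size is at the other end. Origin: centre of its underside.
- bottle: Small loose amber glass bottle with a white cap, standing among the heat sinks, 28 mm across, 45 mm tall. Origin at the centre of its underside, z up. Not to be moved or knocked over. Other small things also lie between the heat sinks, none taller than 25 mm: a white reel 34 mm across and an orange screwdriver.
Things that resemble listed ones, but are neither listed nor needed, are in the scene too. Of the things shaped like the sink_silver, the silver one is meant. Several things have the shape of the sink_black; the one meant has the colours described above.

How it is judged:
At the end, for the whole second after the job is handed in: Red, silver, gold and black heat sinks stand in that order on the pads counted from the green block, each within 12 mm of its pad's centre, its underside on the pad (9 to 16 mm above the table), within 0.15 rad of upright and at rest (((horizontal distance between green_block and pad_1 below 0.09 m and horizontal distance between sink_red and pad_1 below 0.012 m and horizontal distance between sink_silver and pad_2 below 0.012 m and horizontal distance between sink_gold and pad_3 below 0.012 m and horizontal distance between sink_black and pad_4 below 0.012 m) or (horizontal distance between green_block and pad_4 below 0.09 m and horizontal distance between sink_red and pad_4 below 0.012 m and horizontal distance between sink_silver and pad_3 below 0.012 m and horizontal distance between sink_gold and pad_2 below 0.012 m and horizontal distance between sink_black and pad_1 below 0.012 m)) and height (world z) of sink_red between 0.009 and 0.016 m and angle between each of sink_red, sink_silver, sink_gold, sink_black's own z axis and vertical below 0.15 rad and linear speed of each of sink_red, sink_silver, sink_gold, sink_black below 0.02 m/s and angular speed of each of sink_red, sink_silver, sink_gold, sink_black below 0.2 rad/s and height (world z) of sink_silver between 0.009 and 0.016 m and height (world z) of sink_gold between 0.009 and 0.016 m and height (world z) of sink_black between 0.009 and 0.016 m); the robot touches nothing.
It fails at once if the amber bottle is pushed more than 40 mm from its place or knocked over (distance of bottle from where it was at the start of the episode above 0.04 m or angle between bottle's own z axis and vertical above 0.6 rad).
It also fails if it takes over 99 s, if anything falls off the work surface, if the arm or the gripper's body presses on something with over 40 N, if the wrist force passes 120 N, or if a joint passes its speed limit or range.

## Working session

There is one attempt and no reset: what is moved stays moved. The work goes in short steps, each a Python script; the robot and the scene stay as the last script left them, time stands still between calls to the robot, and variables do not carry over. Pictures are saved under pics/ and viewed, at most 14 in all, crops included, and the job is handed in when it is done.

```bash
mkdir -p pics; cat > h.py <<'E'
from bench import env, kinematics, monitor, eyes, job
import numpy as np, cv2
def snap(name,tag):
    f=eyes.grab_frame(name); cv2.imwrite(f'pics/{tag}.png',cv2.cvtColor(f['frame'],cv2.COLOR_RGB2BGR))
    np.savez(f'pics/{tag}.npz',**{k:np.asarray(f[k]) for k in('frame','mtx','k1','view')}); return f
def ray(f,u,v):
    K=np.asarray(f['mtx']);k=float(f['k1']);d=np.array([(u-K[0,2])/K[0,0],(v-K[1,2])/K[1,1]]);s=d.copy()
    for _ in range(30): s=d/(1+k*(s@s))
    V=np.asarray(f['view']);R,t=V[:3,:3],V[:3,3]
    return -R.T@t, R.T@np.r_[s,1]
def world(f,u,v,z):
    o,d=ray(f,u,v); return o+d*(z-o[2])/d[2]
def pix(f,p):
    V=np.asarray(f['view']);K=np.asarray(f['mtx']);c=V[:3,:3]@p+V[:3,3];s=c[:2]/c[2];s=s*(1+float(f['k1'])*(s@s))
    return K[0,0]*s[0]+K[0,2],K[1,1]*s[1]+K[1,2]
def crop(tag,x0,y0,w,h,k):
    im=cv2.imread(f'pics/{tag}.png')[y0:y0+h,x0:x0+w]; cv2.imwrite(f'pics/{tag}_c{x0}_{y0}.png',cv2.resize(im,None,fx=k,fy=k,interpolation=cv2.INTER_CUBIC))
E
python3 - <<'E'
from h import *
for n in('top','side'):
    f=snap(n,n+'0'); print(n,ray(f,256,192),f['mtx'],f['k1'])
    im=cv2.imread(f'pics/{n}0.png');cv2.imwrite(f'pics/{n}0b.png',cv2.resize(im,(800,600),interpolation=cv2.INTER_CUBIC))
print(monitor.sense()['clock'],env.hold_point_z)
E
```

```text
top (array([0.4425132 , 0.00199826, 1.08188596]), array([ 0.04241585,  0.00787514, -0.99912263])) [[485.26880043   0.         260.9194301 ]
 [  0.         485.26880043 190.98473283]
 [  0.           0.           1.        ]] -0.13021417919767977
side (array([0.31260445, 0.44957158, 0.5949833 ]), array([ 0.26025954, -0.60771509, -0.75030458])) [[373.4683384    0.         255.44888261]
 [  0.         373.4683384  193.0184927 ]
 [  0.           0.           1.        ]] -0.09912274757642714
0.1 0.0187
```

View pics/top0b.png

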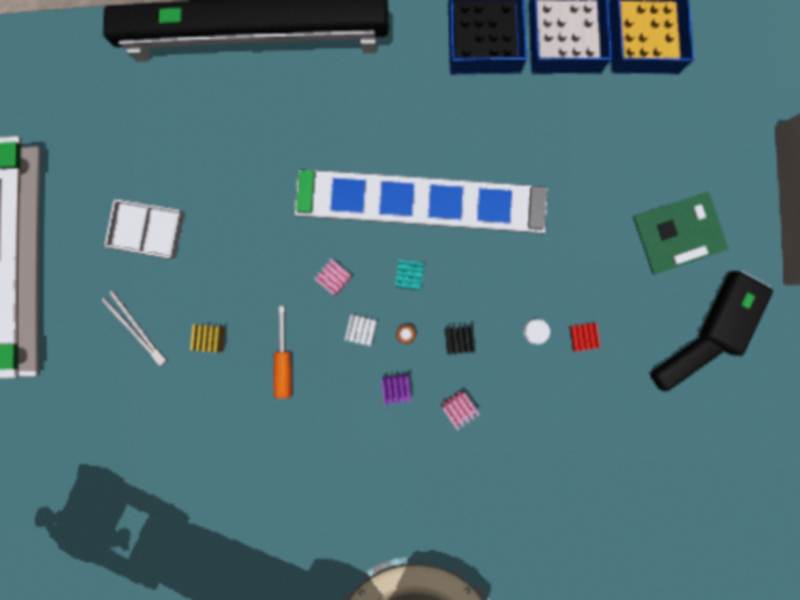

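View pics/side0b.png

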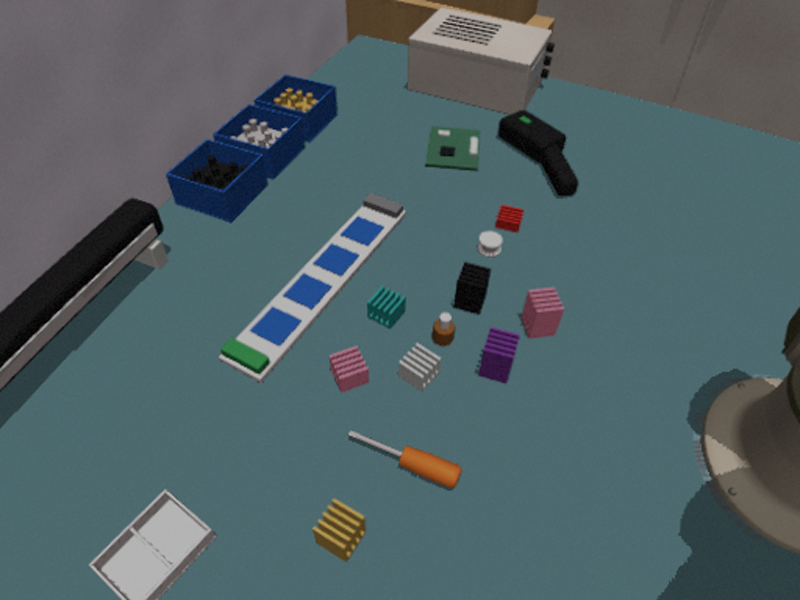

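The top view shows the row, with green at the left end (pads at about (348,195), (397,199), (445,202), (494,205) in the 800 px picture) and grey at the right. Gold is at (207,338), silver (361,330), the bottle (405,334), black (460,338) and red (585,337). The pink, teal and purple sinks are decoys. Next I'll enlarge the sinks.

```bash
python3 - <<'E'
from h import *
crop('top0',115,190,160,80,5); crop('top0',250,190,160,80,5)
f=dict(np.load('pics/top0.npz')); im=f['frame'].astype(int)
m=((im[...,2]>150)&(im[...,0]<90)&(im[...,1]<130)).astype(np.uint8); m[:95]=0
n,l,s,c=cv2.connectedComponentsWithStats(m)
P=[world(f,*c[i],.012) for i in range(1,n) if s[i,4]>100]; P=np.array(sorted(P,key=lambda p:-p[1])); print(P,np.linalg.norm(np.diff(P,axis=0),axis=1))
m=((im[...,1]>110)&(im[...,0]<80)&(im[...,2]<80)).astype(np.uint8)
n,l,s,c=cv2.connectedComponentsWithStats(m); print([world(f,*c[i],.024) for i in range(1,n) if s[i,4]>50])
E
```

```text
[[ 0.63989858  0.08250501  0.012     ]
 [ 0.63334133  0.01314819  0.012     ]
 [ 0.62693016 -0.05652948  0.012     ]
 [ 0.6206186  -0.1261045   0.012     ]] [0.0696661  0.069972   0.06986071]
[array([0.91395314, 0.34127329, 0.024     ]), array([0.71443369, 0.58554354, 0.024     ]), array([0.66126839, 0.13961901, 0.024     ]), array([0.41906899, 0.58415679, 0.024     ])]
```

View pics/top0_c115_190.png

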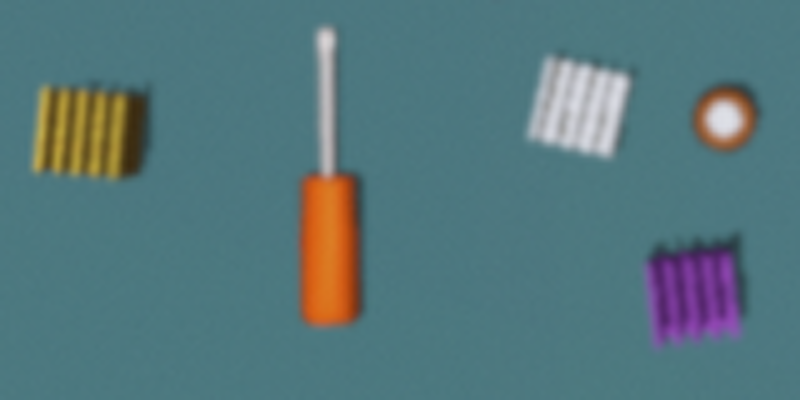

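View pics/top0_c250_190.png

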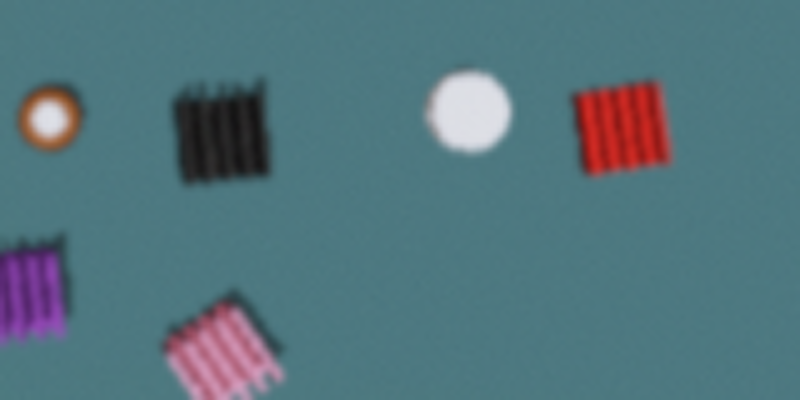

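In the enlarged crops, the top-face corners (crop pixels) are:
- **Gold:** (40,88), (128,92), (120,178), (33,172)
- **Silver:** (550,55), (632,72), (612,157), (530,140)
- **Black:** (176,98), (264,92), (270,176), (183,184)
- **Red:** (576,94), (660,83), (671,162), (586,174)

The bottle is close to silver and the reel is close to red, both in the y direction, so I'll grip all four sinks along the fins (about world x).

```bash
cat >> h.py <<'E'
from scipy.spatial.transform import Rotation as Ro
C={'red':(250,.018,[(576,94),(660,83),(671,162),(586,174)]),'silver':(115,.030,[(550,55),(632,72),(612,157),(530,140)]),
'gold':(115,.042,[(40,88),(128,92),(120,178),(33,172)]),'black':(250,.054,[(176,98),(264,92),(270,176),(183,184)])}
def sink(n):
    f=dict(np.load('pics/top0.npz')); x0,h,c=C[n]
    q=np.array([world(f,x0+(u+.5)/5-.5,190+(v+.5)/5-.5,h)[:2] for u,v in c])
    d=(q[0]+q[1]-q[2]-q[3])/2; w=(q[0]+q[3]-q[1]-q[2])/2
    a=np.arctan2(d[1],d[0]); b=np.arctan2(-w[0],w[1])
    return q.mean(0),(a+b)/2,h,(np.linalg.norm(d),np.linalg.norm(w),a,b)
PADS={'red':(.6399,.0825),'silver':(.6333,.0131),'gold':(.6269,-.0565),'black':(.6206,-.1261)}
ROW=-np.arctan2(.0064,.0695)*-1-np.pi if 0 else -.092+.184
def quat(a):  # tool down, fingers closing along direction a in xy; the flip needing less wrist travel
    best=None
    for s in(0,np.pi):
        y=np.array([np.cos(a+s),np.sin(a+s),0]);z=np.array([0,0,-1.]);R=np.c_[np.cross(y,z),y,z]
        q=Ro.from_matrix(R).as_quat(); j=kinematics.ik([.5,0,.15],q)
        if j is not None and (best is None or abs(j[5])<best[0]): best=(abs(j[5]),q)
    return best[1]
def S(): 
    s=monitor.sense(); return round(s['clock'],1),np.round(s['position'],4),round(s['finger_gap'],3),np.round(s['contact_force'],1),round(float(np.max(s['gripper_force'])),1)
E
python3 - <<'E'
from h import *
P=np.array(list(PADS.values()))
d=P[0]-P[3]; print('row y axis angle-90:',np.arctan2(d[1],d[0])-np.pi/2)
for n in C:
    print(n,sink(n)); c,a,h,_=sink(n)
    for x,b in((c,a),(PADS[n],-.092)):
        j=kinematics.ik([*x,.15],quat(b)); print(None if j is None else np.round(j,2))
E
```

```text
row y axis angle-90: -0.09225891777531214
red (array([ 0.43069067, -0.24939785]), np.float64(0.10645384336989942), 0.018, (np.float64(0.03536908640071603), np.float64(0.03822139491091923), np.float64(0.10453490554253358), np.float64(0.10837278119726526)))
[-0.76  0.34  1.69 -0.    1.11 -0.87]
[-0.05  0.64  1.21 -0.    1.29  0.04]
silver (array([0.44758284, 0.06577075]), np.float64(-0.23803642760251886), 0.03, (np.float64(0.03782781850478074), np.float64(0.0363430004425742), np.float64(-0.25100465629199054), np.float64(-0.22506819891304722)))
[-0.11  0.24  1.82 -0.    1.08  0.12]
[-0.16  0.62  1.25 -0.    1.27 -0.07]
gold (array([0.44038095, 0.28223552]), np.float64(-0.08853421733922362), 0.042, (np.float64(0.0368478748094251), np.float64(0.03861694213313684), np.float64(-0.10320130768093005), np.float64(-0.0738671269975172)))
[ 0.35  0.39  1.62 -0.    1.14  0.43]
[-0.28  0.61  1.27 -0.    1.27 -0.18]
black (array([ 0.43122062, -0.06975007]), np.float64(0.05490590306751095), 0.054, (np.float64(0.03607968053565328), np.float64(0.03722995392659175), np.float64(0.05276454274623565), np.float64(0.057047263388786254)))
[-0.43  0.21  1.86 -0.    1.07 -0.48]
[-0.39  0.62  1.25 -0.    1.27 -0.29]
```

The measured tops are 35 to 39 mm against a nominal 36, and the pads are 70 mm apart, so both agree with the sizes given. I'll do red first.

```bash
cat >> h.py <<'E'
ROW=-.092
ZG={'red':.002,'silver':.004,'gold':.010,'black':.018}
def pick(n):
    c,a,h,_=sink(n); q=quat(a); z=ZG[n]
    env.release(); env.reach([*c,.15],q)
    hit=env.movel([*c,z],.12,guard=12); print(n,'down hit',hit,S())
    env.close_gripper(40); print('grip',S())
    zg=monitor.sense()['position'][2]
    env.movel([*c,.15],.15); print('lift',S()); return zg
def place(n,zg,off=(0,0)):
    p=np.array(PADS[n])+off
    env.reach([*p,.15],quat(ROW)); env.movel([*p,zg+.012+.006],.15)
    hit=env.movel([*p,zg+.012-.002],.02,guard=4); print('place hit',hit,S())
    env.release(); env.movel([*p,.15],.15); print('done',S())
E
python3 - <<'E'
from h import *
zg=pick('red')
if monitor.sense()['finger_gap']>.2: place('red',zg)
f=snap('top','top1'); crop('top1',180,95,160,120,5)
E
```

```text
red down hit False (4.6, array([ 0.431 , -0.2497,  0.0026]), 0.998, array([0.1, 0.4, 0.1]), 0.0)
grip (5.1, array([ 0.4308, -0.2495,  0.0024]), 0.412, array([-1.3,  1.1,  6. ]), 40.4)
lift (6.2, array([ 0.4303, -0.2491,  0.1492]), 0.407, array([ 0.2, -0.3,  0.1]), 39.9)
place hit True (9.1, array([0.6402, 0.0825, 0.0144]), 0.406, array([-0.2, -0.1,  4. ]), 40.5)
done (10.7, array([0.6394, 0.0825, 0.1489]), 1.001, array([1.2, 1.1, 0.3]), 0.0)
```

View pics/top1_c180_95.png

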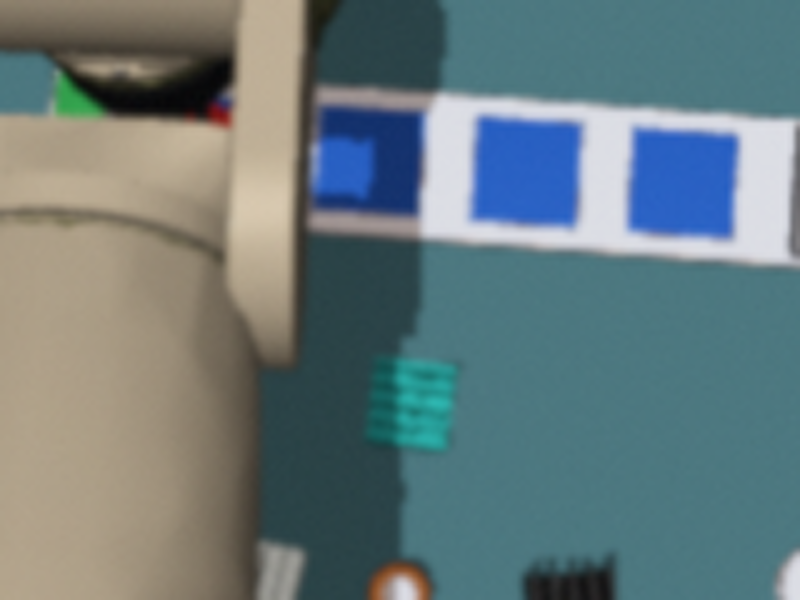

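The arm hides pad 1 in this view, with a bit of red showing at (222,105). The gap of 0.41 (35 mm) and the contact height match a good placement. I'll carry on with silver, gold and black, then look from a clear pose.

```bash
python3 - <<'E'
from h import *
for n in('silver','gold','black'):
    zg=pick(n)
    if not .3<monitor.sense()['finger_gap']<.5: print('BAD');break
    place(n,zg)
env.set_joints([1.104,.313,1.498,0,1.331,-.223])
f=snap('top','top2'); crop('top2',180,95,160,120,5); g=snap('side','side2'); crop('side2',130,110,200,150,4); print(S())
E
```

```text
silver down hit False (13.1, array([0.448 , 0.0657, 0.0045]), 1.005, array([-0.4,  0.2, -0.6]), 0.0)
grip (13.6, array([0.4478, 0.0658, 0.0044]), 0.412, array([-1.8, -0.4,  5.7]), 40.2)
lift (14.8, array([0.4471, 0.0658, 0.1492]), 0.414, array([1. , 0.2, 0.3]), 39.8)
place hit True (16.9, array([0.6336, 0.0131, 0.0164]), 0.416, array([-1.7,  0.2,  6.4]), 40.3)
done (18.5, array([0.6328, 0.0131, 0.1489]), 1.001, array([-0.7, -0.3, -0.8]), 0.0)
gold down hit False (21.3, array([0.4408, 0.2824, 0.0106]), 0.999, array([-0. ,  0.3,  1.3]), 0.0)
grip (21.8, array([0.4405, 0.2823, 0.0104]), 0.417, array([-1.3, -0.8,  4.9]), 40.2)
lift (22.9, array([0.4399, 0.2821, 0.1491]), 0.412, array([-0.7, -0.3, -0.9]), 39.8)
place hit True (25.7, array([ 0.6272, -0.0566,  0.0224]), 0.414, array([-1.4,  0.6,  4.2]), 40.5)
done (27.2, array([ 0.6264, -0.0564,  0.1489]), 1.001, array([ 0.2,  0.1, -0.3]), 0.0)
black down hit False (29.5, array([ 0.4316, -0.0699,  0.0185]), 1.0, array([ 0.5,  0.5, -0.4]), 0.0)
grip (30.0, array([ 0.4314, -0.0698,  0.0183]), 0.413, array([-1.4,  0.6,  5.8]), 39.7)
lift (31.1, array([ 0.4308, -0.0696,  0.1492]), 0.415, array([-0.2, -0.4, -0.9]), 39.7)
place hit True (33.1, array([ 0.6209, -0.1262,  0.0304]), 0.415, array([-0.7, -0. ,  5.9]), 40.3)
done (34.6, array([ 0.6202, -0.1259,  0.1489]), 0.998, array([-0.2,  0.2, -0.3]), 0.0)
(37.6, array([0.127 , 0.5093, 0.231 ]), 0.997, array([0.1, 0. , 0.6]), 0.0)
```

View pics/top2_c180_95.png

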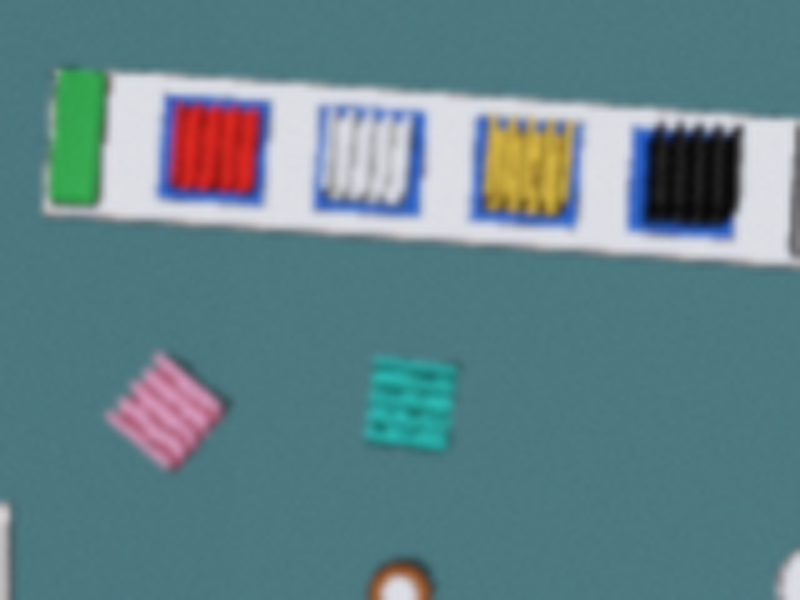

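View pics/side2_c130_110.png

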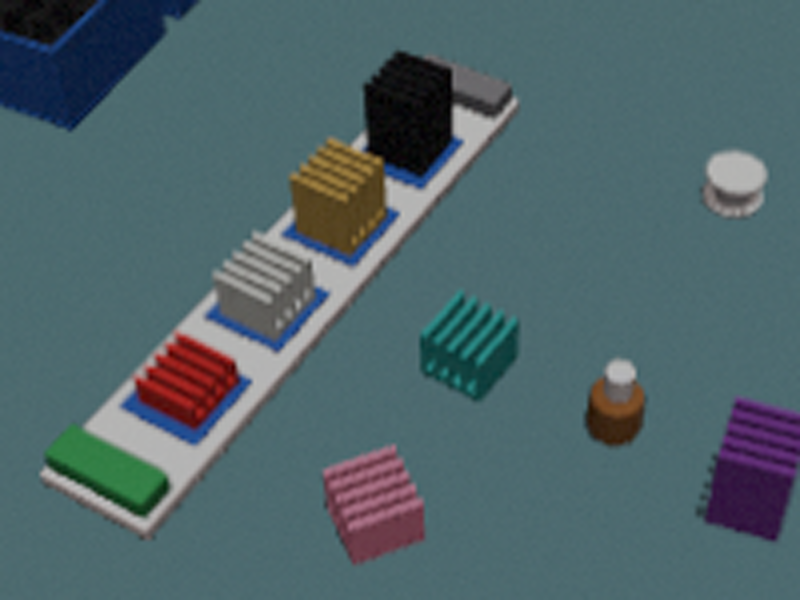

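In both views red, silver, gold and black stand upright, each centred on its pad counting from the green block. Black's 10 px shift in the top view (692,173 against 682,182) is parallax from its height. The bottle is still standing in its place.

```bash
python3 -c "
from h import *
print(job.hand_in())"
```

```text
the job is handed in; nothing more can be done
None
```

I've handed the job in: the red, silver, gold and black heat sinks stand upright and centred on their pads in that order from the green block, the bottle wasn't disturbed, and it took about 38 s of the 99 s allowed; the hand-in call returned no verdict.

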